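# Sweep the carrot slices into the tray

## Robot

A 6-joint arm with a two-finger parallel gripper is mounted at the origin on the work surface. World frame = base frame: x ahead of the robot, y to its left, z up, the work surface at z = 0. Lengths are in m, angles in rad, forces in N, time in s.
With the tool pointing down it reaches from about 0.375 to 0.75 m from the base axis. Payload 9 kg.
Tool frame: the origin (TCP) lies on the centre line of the jaws, within the pads' length; the fingertips stand ctrl.finger_overhang ahead of it and the grasp point (between the pads) lies 6 mm ahead of it (ctrl.finger_overhang is the distance from the TCP to the fingertips, in m); z points along the fingers, y is the line along which they close (so a half turn about z gives the same grasp; the last joint's range is limited). The gripper opens to 85 mm and grips with 20 to 120 N. Pads are 22 mm wide; open, the fingers measure 114 mm over their backs; the gripper's body (76 mm by 85 mm) begins 54 mm behind the grasp point. The pads swing forward as they close: fully open they stand 13 mm farther back than shut.
Start: joints at [-1.38, 0.104, 0.097, 1.564, 0, 1.353], TCP at [0.239, -0.551, 0.256] pointing down, gripper open.
Joint ranges: [-2.99, 2.99], [-0.84, 1.86], [-1.1, 1.16], [-1.84, 2.11], [-1.51, 1.56], [-3.14, 3.14]. Speed limits (rad/s): [2.22, 2.22, 2.57, 3.14, 3.14, 3.14].

## Interface

Orientations are given as a rotation vector (axis times angle).
In Python, from station import ctrl, vision gives the robot as it stands.
- The arm moves only by the shell command python3 -m handwheel 'ROWS' [OPENING]. ROWS is JSON, a list of rows, each a list of 6 numbers: the shift along the world's x, y, z in mm, then the turn, a rotation vector about the world's x, y, z in degrees. A call has 1 to 12 rows; each row is the pose to reach, as a shift and turn from the pose commanded when the call began; what a row does not reach only later rows make up. A row lasts 1/8 s, in which the tool goes at most 62.5 mm and 10.7 degrees, less where a joint would pass 70% of its speed; a pose out of reach is approached as far as the arm can. A call with a gripper value outside its range is refused whole. OPENING is the opening, from -1 (shut) to 1 (fully open), so that 0 is half open, set as the call begins (- or left out, the last holds). The fingers move at their own pace and stop on an object; the grip force is fixed at half the most. Time passes only in rows, so rows that repeat a pose let the fingers close. It gives the time, the measured TCP pose, the force, the opening and the grip force at its end, in the units of the state.
- ctrl.sense(): the state, without advancing time (a new reading comes with each control period).
- vision.snapshot(name): name is "side" or "top" or "wrist"; returns (picture, depth): 400x640x3 uint8, red, green, blue; 400x640 float32, m along the optical axis (not along the pixel's ray), 0 where there is no reading.
- vision.calibration(name): a dict with "mtx" (3x3 intrinsics, pixels), "R" (3x3) and "t" (3): a world point X has camera coordinates R X + t. Camera axes: x right, y down, z forward; pixel columns grow to the right and rows downward; lengths in m; the calibration is good to about 2 mm. A picture is of the moment at which its call begins: read the wrist's pose just before it. calibration takes no time and is no camera call; for the wrist camera it gives the pose at the moment of the call.
- ctrl.sign_off(): hands the job in; it is judged then, once.
The state is a dict: "clock": time; "q": joint angles; "joint_velocities": joint speeds; "effort": joint torques, N m; "ee_pos": TCP position; "tcp_rot": TCP orientation; "force": force on the tool from outside, world axes, zero at the start; "moment": the same for the moment, N m; "grip_width": opening from 0.0 (shut) to 1.0 (fully open); "grip_force": force on a finger pad.
Only numpy, scipy, OpenCV 4.12 (cv2) and the standard library are available. Lean on these libraries where they do the work, as an engineer would, in place of code of your own. Each camera call takes 0.05 s, during which the arm holds its last target. There are 200 camera calls.

## Task

Sweep the four carrot slices across the chopping board with the fingers and push them through the opening into the shiny steel tray below; none may go into the dark peelings tray or off the board. Only push the slices, do not pick them up, and leave the dish, the garlic, the knife and everything else where they are.

Things in the scene. Friction and masses are not known exactly. Their poses are not given: they have to be found in the camera images.
- board: Fixed bamboo board on side rails, 300 mm (its x) by 480 mm (y). Origin on the worktop under its centre; level cutting face 90 mm above it, board 18 mm thick. A 210 mm (x) by 70 mm (y) opening goes right through near each end: x -105 to 105 mm, y 140 to 210 mm off the centre, one at +y, one at -y. Between them, y -140 to 140 mm, the face is plain.
- steel_tray: Shiny empty steel tray under one of the board's openings (which end varies), fixed in its runners: 262 (x) by 155 (y) by 65 mm outside, walls 3 mm. Origin under its floor's centre, 170 mm from the board's centre along the board's y, 3 mm above the worktop; axes as the board's. Rim 4 mm below the board's underside, so what drops through lands in it.
- dark_tray: Black plastic tray of the same size under the other opening, with carrot peelings fixed in it; same origin and axes. For waste only.
- slice1: Thick orange carrot slice lying flat on the board's cutting face: disc 32 mm across, 16 mm thick, about 14 g, origin at its centre (so 8 mm above the face it lies on), own z the disc's axis. Slides when pushed; the four are alike and start at least 90 mm apart.
- slice2: Thick orange carrot slice lying flat on the board's cutting face: disc 32 mm across, 16 mm thick, about 14 g, origin at its centre (so 8 mm above the face it lies on), own z the disc's axis. Slides when pushed; the four are alike and start at least 90 mm apart.
- slice3: Thick orange carrot slice lying flat on the board's cutting face: disc 32 mm across, 16 mm thick, about 14 g, origin at its centre (so 8 mm above the face it lies on), own z the disc's axis. Slides when pushed; the four are alike and start at least 90 mm apart.
- slice4: Thick orange carrot slice lying flat on the board's cutting face: disc 32 mm across, 16 mm thick, about 14 g, origin at its centre (so 8 mm above the face it lies on), own z the disc's axis. Slides when pushed; the four are alike and start at least 90 mm apart.
- dish: Small white ceramic dip dish standing on the board among the slices, 60 mm across, 32 mm high, loose; origin under its centre.
- garlic: Whole garlic bulb standing on the board among the slices, 50 mm across, 48 mm high, loose and light; origin under its centre.
- knife: Paring knife lying flat along the board's long far edge, about 128 mm from the centre line of the board on its +x side, 212 mm long, 20 mm wide, black handle 13 mm high; loose, origin under it near the bolster.
- carrot: Whole carrot lying on the worktop beside the board (at +y), 200 mm long, 32 mm thick, loose; origin under its middle.
- peppermill: Dark wood pepper mill standing on the worktop at -y, 58 mm across, 181 mm high, loose; origin under its centre.
- oil_bottle: Green glass oil bottle standing on the worktop at -y, 60 mm across, 220 mm high, loose; origin under its centre.
- peeler: Vegetable peeler with green handle lying on the worktop beside the board (at +y), 155 mm long, 56 mm wide, 14 mm high, loose; origin under its middle.

How it is judged:
At the end, for the whole second after the job is handed in: All four carrot slices lie at rest inside the steel tray under the board (centres within its walls and lower than 65 mm above the worktop); the other things stand or lie where they were, within 20 mm, none tipped over (x of slice1 in the frame of steel_tray between -0.131 and 0.131 m and y of slice1 in the frame of steel_tray between -0.0775 and 0.0775 m and height (world z) of slice1 between 0 and 0.065 m and linear speed of each of slice1, slice2, slice3, slice4 below 0.02 m/s and x of slice2 in the frame of steel_tray between -0.131 and 0.131 m and y of slice2 in the frame of steel_tray between -0.0775 and 0.0775 m and height (world z) of slice2 between 0 and 0.065 m and x of slice3 in the frame of steel_tray between -0.131 and 0.131 m and y of slice3 in the frame of steel_tray between -0.0775 and 0.0775 m and height (world z) of slice3 between 0 and 0.065 m and x of slice4 in the frame of steel_tray between -0.131 and 0.131 m and y of slice4 in the frame of steel_tray between -0.0775 and 0.0775 m and height (world z) of slice4 between 0 and 0.065 m and distance of each of dish, garlic, knife, carrot, peppermill, oil_bottle, peeler from where it was at the start of the episode below 0.02 m and angle between each of dish, garlic, peppermill, oil_bottle's own z axis and vertical below 0.35 rad); the robot touches nothing.
It fails at once if a carrot slice is lifted: its centre rises more than 27 mm above where it lies on the board (height (world z) of any of slice1, slice2, slice3, slice4 above 0.125 m).
It fails at once if the dish, garlic, knife, whole carrot, pepper mill, oil bottle or peeler is moved by more than 20 mm (distance of any of dish, garlic, knife, carrot, peppermill, oil_bottle, peeler from where it was at the start of the episode above 0.02 m).
It fails at once if a carrot slice drops into the dark peelings tray or off the board ((height (world z) of slice1 below 0.065 m and horizontal distance between slice1 and steel_tray above 0.17 m) or (height (world z) of slice2 below 0.065 m and horizontal distance between slice2 and steel_tray above 0.17 m) or (height (world z) of slice3 below 0.065 m and horizontal distance between slice3 and steel_tray above 0.17 m) or (height (world z) of slice4 below 0.065 m and horizontal distance between slice4 and steel_tray above 0.17 m)).
It also fails if it takes over 58 s, if anything falls off the work surface, if the arm or the gripper's body presses on something with over 40 N, if the wrist force passes 120 N, or if a joint passes its speed limit or range.

## Working session

There is one attempt and no reset: what is moved stays moved. The work goes in short steps, Python scripts to look and compute and a shell command to move; the robot and the scene stay as the last step left them, time stands still between calls to the robot, and variables do not carry over. Pictures are saved under pics/ and viewed, at most 10 in all, crops included, and the job is handed in when it is done.

```bash
mkdir -p pics; ls
python3 - <<'E'
from station import ctrl, vision
import cv2,numpy as np
s=ctrl.sense();print(s['clock'],s['ee_pos'],s['tcp_rot'],s['grip_width'],ctrl.finger_overhang)
p,d=vision.snapshot('top');np.savez('top.npz',p=p,d=d)
cv2.imwrite('pics/top.png',p[:,:,::-1])
p2,d2=vision.snapshot('side');cv2.imwrite('pics/side.png',p2[:,:,::-1])
c=vision.calibration('top');print(c)
E
```

```text
pics
0.0 [ 0.23846176 -0.55023773  0.25550756] [-3.07483844e+00 -6.37399548e-01 -3.95950285e-05] 1.0009262296116255 0.025
{'mtx': array([[452.05390434,   0.        , 318.49238299],
       [  0.        , 452.05390434, 196.80685291],
       [  0.        ,   0.        ,   1.        ]]), 'R': array([[ 0.01876753, -0.99950346, -0.0253105 ],
       [-0.98396274, -0.01397262, -0.17782604],
       [ 0.17738409,  0.02824194, -0.98373639]]), 't': array([0.01151805, 0.55173928, 1.20846548])}
```

View pics/top.png

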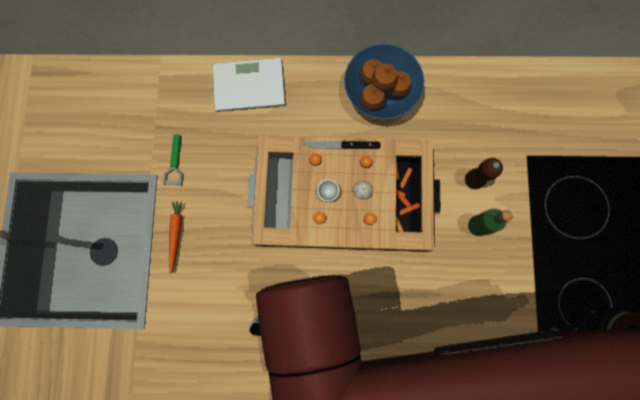

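View pics/side.png

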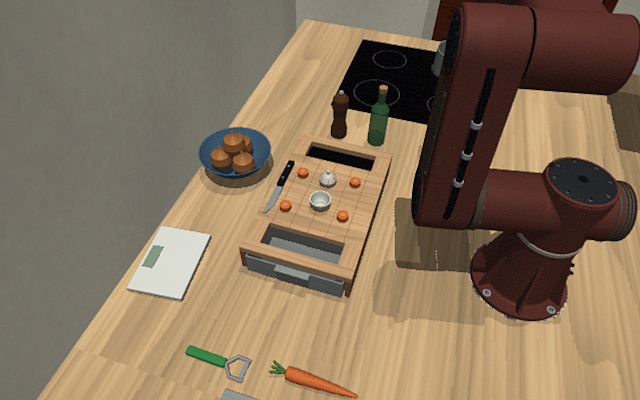

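The top view shows the steel tray under the left (+y) opening at about (279,190) and the dark tray on the right at (409,195). The slices are near (316,160), (366,162), (320,217) and (370,218), the dish at (329,190), the garlic at (363,190) and the knife along the far edge. The side view agrees.

```bash
cat > h.py <<'E'
from station import ctrl, vision
import cv2,numpy as np
def ray(c,u,v,z):
    d=c['R'].T@np.linalg.inv(c['mtx'])@np.array([u,v,1.]); o=-c['R'].T@c['t']
    return o+d*(z-o[2])/d[2]
def cents(mask,amin=15):
    n,l,st,ce=cv2.connectedComponentsWithStats(mask.astype(np.uint8))
    return [(st[i,4],*ce[i]) for i in range(1,n) if st[i,4]>=amin]
def slices(name,p=None):
    c=vision.calibration(name)
    if p is None: p=vision.snapshot(name)[0]
    h=cv2.cvtColor(p,cv2.COLOR_RGB2HSV)
    m=cv2.inRange(h,(3,190,120),(14,255,255))
    return p,c,[(a,u,v,ray(c,u,v,.098).round(4)) for a,u,v in cents(m)]
E
python3 - <<'E'
from h import *
z=np.load('top.npz');p,d=z['p'],z['d']
p,c,s=slices('top',p)
for x in s:
    if 250<x[1]<440 and 130<x[2]<250: print('sl',x)
h=cv2.cvtColor(p,cv2.COLOR_RGB2HSV)
m=np.zeros(p.shape[:2],bool);m[140:240,305:395]=1
for a,u,v in cents((h[...,1]<75)&(h[...,2]>90)&m): print('white',a,u,v,ray(c,u,v,.115).round(4))
# openings via depth height map
v,u=np.mgrid[:400,:640]
X=np.stack([(u-c['mtx'][0,2])/c['mtx'][0,0]*d,(v-c['mtx'][1,2])/c['mtx'][1,1]*d,d],-1)-c['t']
W=X@c['R']
roi=np.zeros_like(m);roi[125:255,240:445]=1
b=(abs(W[...,2]-.09)<.012)&roi
print('board z',np.median(W[b][:,2]))
ct=max(cv2.findContours(cv2.morphologyEx(b.astype(np.uint8),cv2.MORPH_OPEN,np.ones((3,3))),0,2)[0],key=cv2.contourArea)[:,0]
P=np.array([ray(c,*q,.09)[:2] for q in ct],np.float32)
print('board',cv2.minAreaRect(P))
o=(W[...,2]<.07)&roi
for a,uu,vv in cents(o,300): print('open',a,uu,vv,ray(c,uu,vv,.09).round(3))
k=roi.copy();k[153:]=0
q=np.argwhere(k&(h[...,2]<60));kp=np.array([ray(c,x[1],x[0],.1)[:2] for x in q]);print('handle',kp.min(0),kp.max(0))
big=cv2.resize(p[125:260,240:450],None,fx=3.7,fy=3.7,interpolation=cv2.INTER_CUBIC);cv2.imwrite('pics/crop.png',big[:,:,::-1])
E
```

```text
sl (np.int32(76), np.float64(315.05263157894734), np.float64(159.23684210526315), array([0.6463, 0.0305, 0.098 ]))
sl (np.int32(78), np.float64(365.8205128205128), np.float64(161.30769230769232), array([ 0.6421, -0.107 ,  0.098 ]))
sl (np.int32(80), np.float64(405.5625), np.float64(177.05), array([ 0.5999, -0.2133,  0.098 ]))
sl (np.int32(170), np.float64(406.09411764705885), np.float64(203.46470588235294), array([ 0.5281, -0.2136,  0.098 ]))
sl (np.int32(61), np.float64(319.26229508196724), np.float64(217.36065573770492), array([0.4874, 0.0162, 0.098 ]))
sl (np.int32(63), np.float64(369.7142857142857), np.float64(218.5873015873016), array([ 0.4862, -0.1173,  0.098 ]))
white 257 323.6147859922179 144.26848249027236 [0.6836 0.0077 0.115 ]
white 421 328.01187648456056 189.9667458432304 [ 0.5584 -0.0061  0.115 ]
white 256 362.8203125 189.22265625 [ 0.5617 -0.0978  0.115 ]
board z 0.09027175263755144
board ((0.5619584321975708, -0.04693906009197235), (0.4800591468811035, 0.30110040307044983), 89.13030242919922)
open 6876 336.2975567190227 181.26672484002327 [ 0.588 -0.028  0.09 ]
open 1845 278.9230352303523 190.35880758807588 [0.56  0.127 0.09 ]
open 1873 407.95995728777365 193.9289909236519 [ 0.555 -0.22   0.09 ]
handle [ 0.68095301 -0.14258085] [ 0.69615532 -0.04206554]
```

View pics/crop.png

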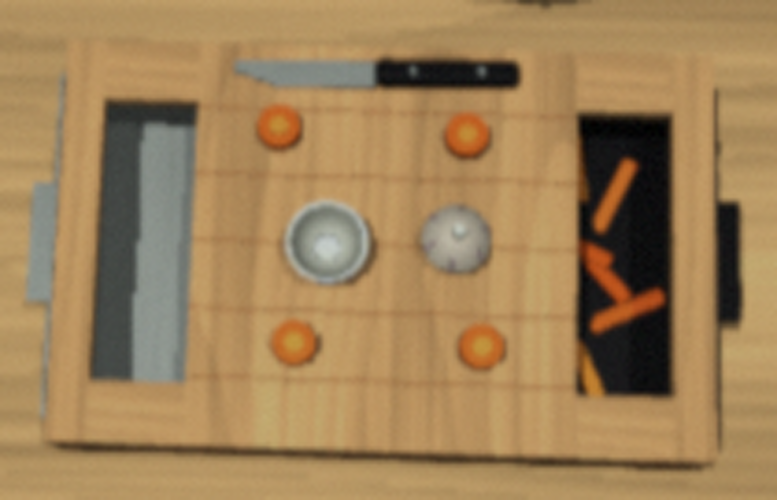

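Board centre is about (0.562, -0.047) with yaw about -0.9°. Its measured size of 480 x 301 mm and height of 90 mm match the spec. The steel opening spans world y 0.093 to 0.163 and x 0.458 to 0.668.

I'll use the slightly open fingers, closing line along x, as a two-point cradle and push one slice at a time.

```bash
python3 -m handwheel '[[0,0,40,0,0,0],[20,40,50,0,0,8],[45,95,50,0,0,16],[70,150,50,0,0,24],[95,205,50,0,0,32],[120,260,50,0,0,40],[145,310,50,0,0,48],[170,365,50,0,0,56],[195,415,40,0,0,64],[220,465,10,0,0,66],[240,510,-20,0,0,66],[248,521,-40,0,0,66]]' -0.5
python3 -m handwheel '[[0,0,-20,0,0,0],[0,0,-40,0,0,0],[0,0,-60,0,0,0],[0,0,-75,0,0,0],[0,0,-75,0,0,0]]'
python3 - <<'E'
from h import *
s=ctrl.sense();print(s['clock'],s['ee_pos'],s['tcp_rot'],s['grip_width'],s['force'])
p,d=vision.snapshot('side');cv2.imwrite('pics/s2.png',cv2.resize(p[100:320,180:460],None,fx=2.7,fy=2.7)[:,:,::-1])
p,d=vision.snapshot('wrist');cv2.imwrite('pics/w2.png',p[:,:,::-1])
E
```

```text
clock: 1.6
ee_pos: [0.4864, -0.0267, 0.2145]
tcp_rot: [-2.228, -2.213, 0.001]
force: [0.1, -0.5, 0.6]
grip_width: 0.25
grip_force: 0.0
clock: 2.22
ee_pos: [0.4858, -0.0297, 0.1401]
tcp_rot: [-2.232, -2.208, 0.001]
force: [-0.7, -0.2, -0.0]
grip_width: 0.25
grip_force: 0.0
2.225 [ 0.48577916 -0.02971767  0.14010576] [-2.23221292e+00 -2.20840388e+00  1.22056001e-03] 0.24951529731488042 [-6.82657560e-01 -1.69425376e-01 -3.99701996e-06]
```

View pics/s2.png

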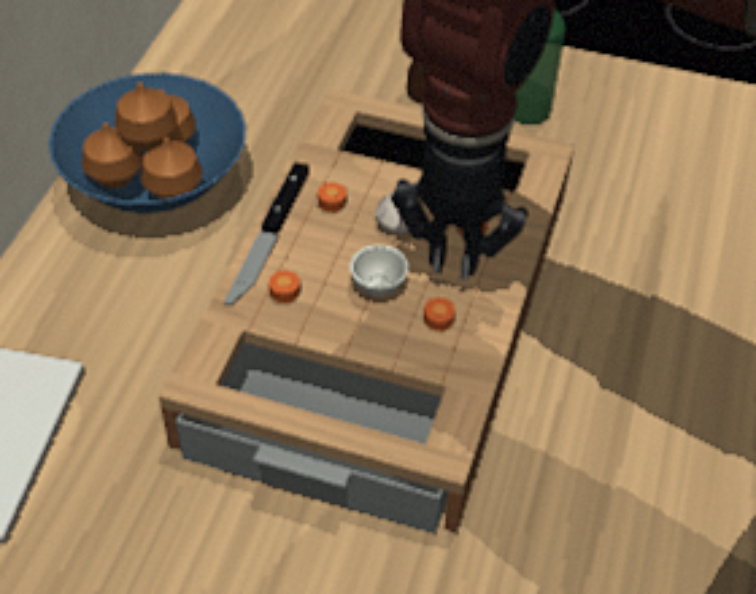

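View pics/w2.png

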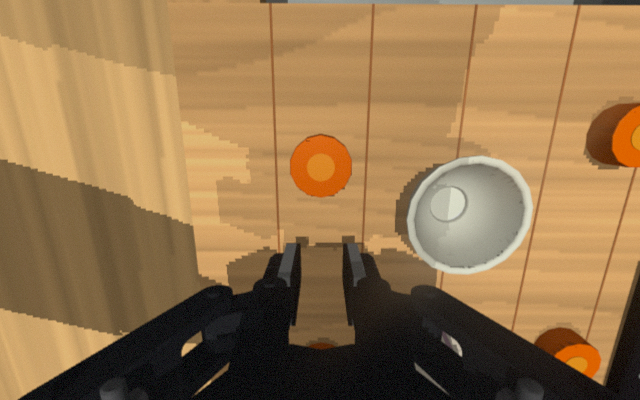

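The side view shows the gripper behind the near-front slice, which is at crop pixel (439,313). In the wrist view that slice is at (321,165), centred on the finger gap at columns 298 to 345, and the dish is clear at (470,214). I'll lower now and watch the force.

```bash
python3 -m handwheel '[[0,0,-6,0,0,0],[0,0,-11,0,0,0],[0,0,-15,0,0,0],[0,0,-17,0,0,0],[0,0,-17,0,0,0]]'
python3 - <<'E'
from h import *
p,d=vision.snapshot('wrist');c=vision.calibration('wrist')
v,u=np.mgrid[:400,:640]
X=np.stack([(u-c['mtx'][0,2])/c['mtx'][0,0]*d,(v-c['mtx'][1,2])/c['mtx'][1,1]*d,d],-1)-c['t']
W=X@c['R'];t=ctrl.sense()['ee_pos']
m=(p.max(2)<75)&(d>0)&(abs(W[...,0]-t[0])<.07)&(abs(W[...,1]-t[1])<.03)
w=W[m];print(np.percentile(w[:,2],[.5,2,5]))
for x0 in np.arange(-.06,.06,.01):
    q=w[(w[:,0]-t[0]>x0)&(w[:,0]-t[0]<x0+.01)]
    if len(q)>5: print(round(x0,3),len(q),np.percentile(q[:,2],2).round(3),q[:,1].max().round(3))
E
```

```text
clock: 2.95
ee_pos: [0.4864, -0.0295, 0.1242]
tcp_rot: [-2.232, -2.21, 0.0]
force: [0.2, 0.6, 0.2]
grip_width: 0.251
grip_force: 0.0
[0.10872051 0.12258464 0.1376696 ]
-0.06 2623 0.167 -0.014
-0.05 6200 0.153 -0.015
-0.04 3365 0.146 -0.015
-0.03 1662 0.111 -0.01
-0.02 5760 0.111 -0.008
-0.01 2600 0.173 -0.008
0.0 2615 0.173 -0.008
0.01 5891 0.11 -0.008
0.02 1655 0.111 -0.011
0.03 3555 0.146 -0.015
0.04 6057 0.153 -0.016
0.05 2554 0.168 -0.015
```

```bash
python3 -m handwheel '[[0,0,-2,0,0,0],[0,0,-4,0,0,0],[0,0,-4,0,0,0]]'
python3 - <<'E'
from h import *
p,d=vision.snapshot('wrist');c=vision.calibration('wrist')
v,u=np.mgrid[:400,:640]
X=np.stack([(u-c['mtx'][0,2])/c['mtx'][0,0]*d,(v-c['mtx'][1,2])/c['mtx'][1,1]*d,d],-1)-c['t']
W=X@c['R'];t=ctrl.sense()['ee_pos']
# depth along the finger line: column 285 and 352, and between
for col in (292,350,322): print(col,[(r,*W[r,col].round(3),p[r,col].tolist()) for r in range(215,275,6)])
E
```

```text
clock: 3.38
ee_pos: [0.4864, -0.0295, 0.1201]
tcp_rot: [-2.232, -2.21, 0.0]
force: [0.3, -0.5, -0.6]
grip_width: 0.249
grip_force: 0.0
292 [(215, np.float64(0.471), np.float64(-0.006), np.float64(0.09), [196, 151, 96]), (221, np.float64(0.471), np.float64(-0.01), np.float64(0.09), [188, 144, 90]), (227, np.float64(0.471), np.float64(-0.013), np.float64(0.09), [186, 142, 90]), (233, np.float64(0.471), np.float64(-0.016), np.float64(0.09), [185, 144, 90]), (239, np.float64(0.471), np.float64(-0.019), np.float64(0.09), [182, 139, 88]), (245, np.float64(0.472), np.float64(-0.018), np.float64(0.101), [81, 74, 74]), (251, np.float64(0.473), np.float64(-0.018), np.float64(0.109), [82, 79, 77]), (257, np.float64(0.473), np.float64(-0.019), np.float64(0.114), [76, 77, 72]), (263, np.float64(0.474), np.float64(-0.018), np.float64(0.121), [70, 66, 65]), (269, np.float64(0.474), np.float64(-0.018), np.float64(0.126), [36, 32, 30])]
350 [(215, np.float64(0.501), np.float64(-0.007), np.float64(0.09), [187, 142, 90]), (221, np.float64(0.501), np.float64(-0.01), np.float64(0.089), [190, 146, 94]), (
[... 726 characters left out ...]
oat64(0.487), np.float64(-0.01), np.float64(0.091), [190, 145, 93]), (227, np.float64(0.487), np.float64(-0.013), np.float64(0.09), [191, 147, 92]), (233, np.float64(0.487), np.float64(-0.016), np.float64(0.091), [190, 147, 94]), (239, np.float64(0.487), np.float64(-0.02), np.float64(0.089), [179, 137, 87]), (245, np.float64(0.487), np.float64(-0.023), np.float64(0.09), [192, 147, 93]), (251, np.float64(0.487), np.float64(-0.027), np.float64(0.09), [96, 71, 46]), (257, np.float64(0.487), np.float64(-0.03), np.float64(0.09), [95, 73, 48]), (263, np.float64(0.486), np.float64(-0.034), np.float64(0.09), [92, 71, 43]), (269, np.float64(0.486), np.float64(-0.037), np.float64(0.09), [94, 73, 50])]
```

Finger fronts sit 11 mm ahead of the TCP with the tips at about z 0.097, below the slice top at 0.106. Pushing the first slice.

```bash
python3 -m handwheel '[[0,8,0,0,0,0],[0,18,0,0,0,0],[0,30,0,0,0,0],[0,43,0,0,0,0],[0,56,0,0,0,0],[0,69,0,0,0,0],[0,82,0,0,0,0],[0,95,0,0,0,0],[0,108,0,0,0,0],[0,121,0,0,0,0],[0,135,0,0,0,0],[0,148,0,0,0,0]]'
python3 -m handwheel '[[0,0,0,0,0,0],[0,0,0,0,0,0],[0,-15,0,0,0,0],[0,-25,30,0,0,0],[0,-35,60,0,0,0],[0,-35,60,0,0,0]]'
python3 - <<'E'
from h import *
for x in slices('top')[2]: 
    if 250<x[1]<440 and 130<x[2]<250: print(x)
for x in slices('wrist')[2]: print('w',x)
p,d=vision.snapshot('wrist');cv2.imwrite('pics/w3.png',p[:,:,::-1])
E
```

```text
clock: 4.92
ee_pos: [0.4865, 0.1194, 0.1203]
tcp_rot: [2.233, 2.21, 0.0]
force: [0.4, 0.0, 0.9]
grip_width: 0.249
grip_force: 0.0
clock: 5.68
ee_pos: [0.4879, 0.0816, 0.1828]
tcp_rot: [2.232, 2.206, 0.004]
force: [0.1, 0.6, 0.0]
grip_width: 0.248
grip_force: 0.0
(np.int32(75), np.float64(315.12), np.float64(159.26666666666668), array([0.6462, 0.0303, 0.098 ]))
(np.int32(76), np.float64(365.7368421052632), np.float64(161.3421052631579), array([ 0.642 , -0.1068,  0.098 ]))
(np.int32(87), np.float64(405.7816091954023), np.float64(176.89655172413794), array([ 0.6003, -0.2139,  0.098 ]))
(np.int32(179), np.float64(406.0446927374302), np.float64(203.49162011173183), array([ 0.528 , -0.2135,  0.098 ]))
(np.int32(62), np.float64(369.48387096774195), np.float64(218.5483870967742), array([ 0.4863, -0.1167,  0.098 ]))
w (np.int32(736), np.float64(320.39266304347825), np.float64(146.58016304347825), array([0.4871, 0.135 , 0.098 ]))
w (np.int32(1212), np.float64(539.2013201320132), np.float64(286.96287128712873), array([0.6486, 0.0303, 0.098 ]))
```

View pics/w3.png

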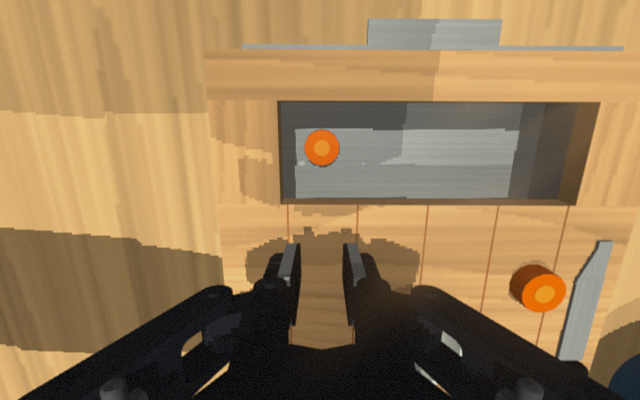

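The first slice (wrist view pixel (321,147)) lies in the steel tray. Next is the near-rear slice.

```bash
python3 -m handwheel '[[0,-40,0,0,0,0],[0,-85,0,0,0,0],[0,-130,0,0,0,0],[0,-175,0,0,0,0],[-1,-215,0,0,0,0],[-1,-245,0,0,0,0],[-1,-245,-25,0,0,0],[-1,-245,-45,0,0,0],[-1,-245,-57,0,0,0],[-1,-245,-60,0,0,0],[-1,-245,-60,0,0,0]]'
python3 - <<'E'
from h import *
for x in slices('wrist')[2]: print('w',x)
E
```

```text
clock: 7.2
ee_pos: [0.4857, -0.1614, 0.1206]
tcp_rot: [2.232, 2.211, 0.0]
force: [0.3, -1.2, -0.3]
grip_width: 0.253
grip_force: 0.0
w (np.int32(3104), np.float64(319.3079896907216), np.float64(175.9362113402062), array([ 0.4849, -0.117 ,  0.098 ]))
w (np.int32(117), np.float64(500.64957264957263), np.float64(300.61538461538464), array([ 0.5795, -0.1841,  0.098 ]))
```

```bash
python3 -m handwheel '[[0,10,0,0,0,0],[0,20,0,0,0,0],[0,32,0,0,0,0],[0,44,0,0,0,0],[0,56,0,0,0,0],[0,68,0,0,0,0],[0,80,0,0,0,0],[0,92,0,0,0,0],[0,104,0,0,0,0],[0,116,0,0,0,0],[1,128,0,0,0,0],[1,140,0,0,0,0]]'
python3 -m handwheel '[[0,12,0,0,0,0],[0,24,0,0,0,0],[0,36,0,0,0,0],[0,48,0,0,0,0],[0,60,0,0,0,0],[0,72,0,0,0,0],[0,84,0,0,0,0],[0,96,0,0,0,0],[0,108,0,0,0,0],[0,120,0,0,0,0],[0,132,0,0,0,0],[0,142,0,0,0,0]]'
python3 -m handwheel '[[0,0,0,0,0,0],[0,0,0,0,0,0],[0,-15,0,0,0,0],[0,-25,40,0,0,0],[0,-40,75,0,0,0],[0,-45,75,0,0,0],[0,-45,75,0,0,0]]'
python3 - <<'E'
from h import *
for x in slices('wrist')[2]: print('w',x)
for x in slices('top')[2]: 
    if 250<x[1]<440 and 130<x[2]<250: print(x)
E
```

```text
clock: 8.75
ee_pos: [0.4866, -0.0208, 0.1203]
tcp_rot: [2.233, 2.21, 0.0]
force: [0.3, -0.9, -0.4]
grip_width: 0.251
grip_force: 0.1
clock: 10.25
ee_pos: [0.4865, 0.1212, 0.1203]
tcp_rot: [2.232, 2.21, 0.0]
force: [0.5, -0.1, -0.3]
grip_width: 0.255
grip_force: 0.0
clock: 11.12
ee_pos: [0.4864, 0.0745, 0.1947]
tcp_rot: [-2.234, -2.208, 0.0]
force: [-0.1, -0.6, 0.1]
grip_width: 0.252
grip_force: 0.0
w (np.int32(671), np.float64(321.72280178837553), np.float64(137.4307004470939), array([0.487 , 0.1325, 0.098 ]))
w (np.int32(504), np.float64(318.4642857142857), np.float64(175.74603174603175), array([0.4844, 0.1059, 0.098 ]))
w (np.int32(1140), np.float64(530.5429824561404), np.float64(269.1070175438596), array([0.6483, 0.0306, 0.098 ]))
(np.int32(62), np.float64(315.9193548387097), np.float64(159.29032258064515), array([0.6462, 0.0282, 0.098 ]))
(np.int32(76), np.float64(365.7368421052632), np.float64(161.3421052631579), array([ 0.642 , -0.1068,  0.098 ]))
(np.int32(87), np.float64(405.7586206896552), np.float64(177.04597701149424), array([ 0.5999, -0.2139,  0.098 ]))
(np.int32(179), np.float64(406.01675977653633), np.float64(203.64245810055866), array([ 0.5276, -0.2134,  0.098 ]))
```

```bash
python3 -m handwheel '[[40,-20,0,0,0,0],[85,-45,0,0,0,0],[125,-70,0,0,0,0],[150,-88,0,0,0,0],[157,-92,-5,0,0,0],[157,-92,-30,0,0,0],[157,-92,-50,0,0,0],[157,-92,-66,0,0,0],[157,-92,-75,0,0,0],[157,-92,-75,0,0,0]]'
python3 - <<'E'
from h import *
for x in slices('wrist')[2]: print('w',x)
E
```

```text
clock: 12.48
ee_pos: [0.6431, -0.0164, 0.1198]
tcp_rot: [-2.232, -2.21, 0.001]
force: [0.8, 0.3, -0.6]
grip_width: 0.248
grip_force: 0.0
w (np.int32(792), np.float64(70.67424242424242), np.float64(11.279040404040405), array([0.5426, 0.0964, 0.098 ]))
w (np.int32(3175), np.float64(325.44472440944884), np.float64(171.09858267716535), array([0.6452, 0.0304, 0.098 ]))
w (np.int32(69), np.float64(636.1014492753624), np.float64(374.6231884057971), array([ 0.8198, -0.0868,  0.098 ]))
w (np.int32(16), np.float64(630.625), np.float64(374.875), array([ 0.8168, -0.087 ,  0.098 ]))
```

```bash
python3 -m handwheel '[[0,8,0,0,0,0],[0,18,0,0,0,0],[0,28,0,0,0,0],[-1,38,0,0,0,0],[-2,50,0,0,0,0],[-3,62,0,0,0,0],[-5,74,0,0,0,0],[-7,86,0,0,0,0],[-8,98,0,0,0,0],[-9,111,0,0,0,0],[-9,124,0,0,0,0],[-9,136,0,0,0,0]]'
python3 -m handwheel '[[0,0,0,0,0,0],[0,0,0,0,0,0],[0,-15,0,0,0,0],[0,-25,40,0,0,0],[0,-40,75,0,0,0],[0,-45,75,0,0,0],[0,-45,75,0,0,0]]'
python3 - <<'E'
from h import *
for x in slices('wrist')[2]: print('w',x)
for x in slices('top')[2]: 
    if 250<x[1]<440 and 130<x[2]<250: print(x)
p,d=vision.snapshot('wrist');cv2.imwrite('pics/w4.png',p[:,:,::-1])
E
```

```text
clock: 14.02
ee_pos: [0.6345, 0.1203, 0.1203]
tcp_rot: [2.232, 2.21, 0.0]
force: [-0.4, 0.4, -0.6]
grip_width: 0.248
grip_force: 0.0
clock: 14.9
ee_pos: [0.6344, 0.0732, 0.1948]
tcp_rot: [-2.234, -2.208, 0.0]
force: [-0.6, -1.2, -0.4]
grip_width: 0.25
grip_force: 0.0
w (np.int32(385), np.float64(161.45454545454547), np.float64(138.6779220779221), array([0.5244, 0.1316, 0.098 ]))
w (np.int32(665), np.float64(321.57894736842104), np.float64(145.0812030075188), array([0.6349, 0.1261, 0.098 ]))
w (np.int32(499), np.float64(163.0), np.float64(176.95591182364728), array([0.5214, 0.1049, 0.098 ]))
w (np.int32(84), np.float64(626.3928571428571), np.float64(383.6904761904762), array([ 0.8999, -0.0827,  0.098 ]))
w (np.int32(20), np.float64(636.35), np.float64(395.9), array([ 0.9122, -0.0963,  0.098 ]))
w (np.int32(15), np.float64(628.0), np.float64(397.2), array([ 0.9052, -0.0977,  0.098 ]))
(np.int32(76), np.float64(365.75), np.float64(160.92105263157896), array([ 0.6432, -0.1068,  0.098 ]))
(np.int32(85), np.float64(405.74117647058824), np.float64(176.9764705882353), array([ 0.6001, -0.2138,  0.098 ]))
(np.int32(197), np.float64(406.1015228426396), np.float64(203.31472081218274), array([ 0.5285, -0.2137,  0.098 ]))
```

View pics/w4.png

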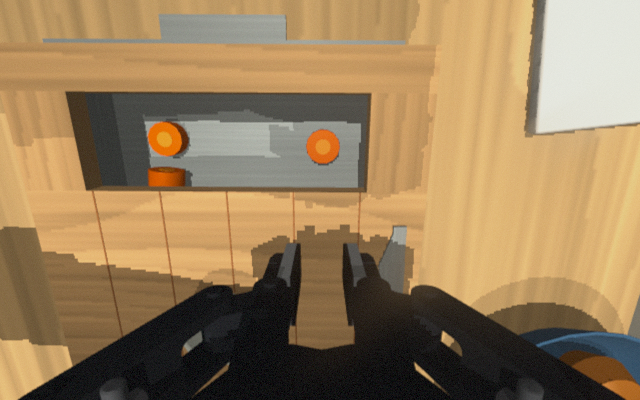

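Three slices are in the tray, at (166,138), (166,178) and (322,146) in the wrist view. The second stands tilted against the near wall. Now the last one.

```bash
python3 -m handwheel '[[0,-40,0,0,0,0],[0,-85,0,0,0,0],[4,-130,0,0,0,0],[8,-175,0,0,0,0],[8,-210,0,0,0,0],[8,-226,0,0,0,0],[8,-226,-25,0,0,0],[8,-226,-50,0,0,0],[8,-226,-66,0,0,0],[8,-226,-75,0,0,0],[8,-226,-75,0,0,0]]'
python3 - <<'E'
from h import *
for x in slices('wrist')[2]: print('w',x)
E
```

```text
clock: 16.42
ee_pos: [0.6424, -0.1511, 0.12]
tcp_rot: [-2.232, -2.21, 0.0]
force: [-0.2, 0.3, 0.0]
grip_width: 0.253
grip_force: 0.0
w (np.int32(3019), np.float64(316.461411063266), np.float64(176.62901623053992), array([ 0.6402, -0.107 ,  0.098 ]))
w (np.int32(45), np.float64(620.4), np.float64(155.33333333333334), array([ 0.7789, -0.0984,  0.098 ]))
w (np.int32(47), np.float64(633.3191489361702), np.float64(161.80851063829786), array([ 0.7856, -0.1014,  0.098 ]))
w (np.int32(34), np.float64(621.7352941176471), np.float64(167.3235294117647), array([ 0.7809, -0.1039,  0.098 ]))
w (np.int32(28), np.float64(620.5714285714286), np.float64(179.17857142857142), array([ 0.7818, -0.1095,  0.098 ]))
w (np.int32(30), np.float64(635.5666666666667), np.float64(233.96666666666667), array([ 0.7961, -0.1368,  0.098 ]))
```

```bash
python3 -m handwheel '[[0,10,0,0,0,0],[0,20,0,0,0,0],[0,32,0,0,0,0],[0,44,0,0,0,0],[0,56,0,0,0,0],[0,68,0,0,0,0],[-1,80,0,0,0,0],[-2,92,0,0,0,0],[-3,104,0,0,0,0],[-4,116,0,0,0,0],[-5,128,0,0,0,0],[-6,140,0,0,0,0]]'
python3 -m handwheel '[[0,12,0,0,0,0],[-1,24,0,0,0,0],[-1,36,0,0,0,0],[-2,48,0,0,0,0],[-4,60,0,0,0,0],[-6,72,0,0,0,0],[-8,84,0,0,0,0],[-10,96,0,0,0,0],[-12,108,0,0,0,0],[-13,120,0,0,0,0],[-13,132,0,0,0,0]]'
python3 -m handwheel '[[0,0,0,0,0,0],[0,0,0,0,0,0],[0,-15,0,0,0,0],[0,-25,40,0,0,0],[-30,-35,75,0,0,0],[-70,-35,100,0,0,0],[-70,-35,100,0,0,0],[-70,-35,100,0,0,0]]'
python3 - <<'E'
from h import *
p,d=vision.snapshot('wrist');q,_=vision.snapshot('top')
cv2.imwrite('pics/f.png',np.vstack([cv2.resize(p[:260],(640,260)),cv2.resize(q[125:260,240:450],(500,320))[:,:].repeat(1,0) if 0 else cv2.copyMakeBorder(cv2.resize(q[125:260,240:450],(500,320)),0,0,0,140,0)])[:,:,::-1])
h=cv2.cvtColor(q,cv2.COLOR_RGB2HSV);c=vision.calibration('top')
m=np.zeros(q.shape[:2],bool);m[140:240,305:395]=1
for a,u,v in cents((h[...,1]<75)&(h[...,2]>90)&m): print('white',a,u,v,ray(c,u,v,.115).round(4))
E
```

```text
clock: 17.98
ee_pos: [0.6365, -0.0108, 0.1204]
tcp_rot: [2.233, 2.21, 0.0]
force: [0.5, -0.2, -0.1]
grip_width: 0.252
grip_force: 0.1
clock: 19.35
ee_pos: [0.6235, 0.1212, 0.1203]
tcp_rot: [2.233, 2.21, 0.0]
force: [0.3, -0.1, -0.0]
grip_width: 0.255
grip_force: 0.0
clock: 20.35
ee_pos: [0.5539, 0.0845, 0.2201]
tcp_rot: [2.233, 2.209, 0.0]
force: [0.4, 0.1, -0.9]
grip_width: 0.249
grip_force: 0.0
white 266 323.812030075188 144.28947368421052 [0.6835 0.0071 0.115 ]
white 380 327.31052631578945 189.80263157894737 [ 0.5588 -0.0042  0.115 ]
white 243 363.2880658436214 189.1769547325103 [ 0.5618 -0.099   0.115 ]
```

View pics/f.png

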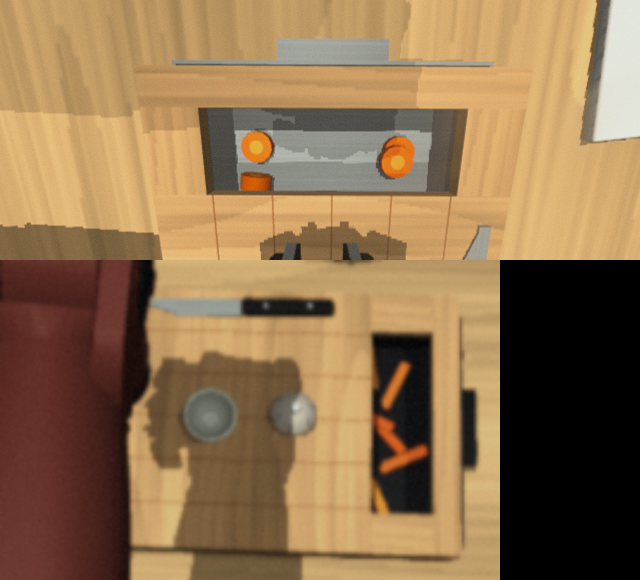

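All four slices are in the steel tray: (257,147), (257,182) and a leaning pair at (397,158). The dish, garlic and knife haven't moved. Handing in.

```bash
python3 -m handwheel '[[0,0,10,0,0,0],[0,0,10,0,0,0],[0,0,10,0,0,0],[0,0,10,0,0,0]]'; python3 -c "from station import ctrl;print(ctrl.sign_off())"
```

```text
clock: 20.95
ee_pos: [0.5535, 0.0855, 0.2301]
tcp_rot: [-2.232, -2.21, 0.0]
force: [-0.2, 0.8, -0.3]
grip_width: 0.25
grip_force: 0.0
the job is handed in; nothing more can be done
None
```

All four carrot slices were pushed into the steel tray and the job was handed in at about 21 s; the dish, garlic and knife were still in place in the last pictures, and sign-off returned no verdict.

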